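Clamp a cake mould under the sprung hold-down

TASK

Set the wooden mould with the three round cups in the clamping stand for filling: push the stand's sprung hold-down back by its lever until it stays back, slide the mould cups-up between the guide rails beneath it and press it firmly home against the end stop, then swing the lever over again so that the hold-down springs down and bears on the mould. Do not shove the end stop out of its setting, and leave the mould with the two square cups where it lies.

Things in the scene. Friction and masses are not known exactly. Their poses are not given: they have to be found in the camera images.
- mould: The mould to clamp: brown wooden block 140 long (its x) x 64 wide (its y) x 28 high, about 0.24 kg, three round blind cups (34 across, 12 deep) in a row in its top. Origin: centre of the underside; z up. Lies loose on the table; either end may go in first.
- other_mould: A mould of the same wood and outer size with two square cups (44 x 40) instead. Leave it. Origin: centre of the underside, x along its 140 length.
- stand: Clamping stand fixed to the table. +x: the way the mould is pushed in; z up; origin on the table, mid lane. The mould slides on the table between guide rails 8 high, inner faces y = +-35, x = -110 to -5; flared to about y = +-47 at x = -138. Two grey cheeks (54 high, x = 7 to 37, y = +-57 to +-67) carry the pivot at x = 20, height 45; spring strut at y = 75, x = 20 to 115, below 70.
- stop_face (a point): Middle of the end stop's face that the mould's end must meet (56 wide, 30 high), 14 above the table; axes the stand's. Held only by friction at a setting that differs each time (stand x = 0 to 20): it slips under about 30 N, so feel for it gently, then lean on the mould with about 10 N for a moment.
- stop: The end stop: aluminium block with a black locking knob (top at height 32). Origin on the table under its face, axes the stand's.
- bail: The hold-down: steel wire bow, 112 wide, reaching 90 from its pivot toward the mouth, a flat lever rising from mid pivot. Origin mid pivot, y the pivot axis; axes are the stand's at its lowest; it turns 1.0 rad about y to fully back. Over-centre spring: below about 0.65 rad it springs down, beyond it stays back. On the mould it stands at about 0.2 rad. Its lever takes about 12 N.
- bar (a point): Middle of the bow's cross bar (10 thick), the part that bears on the mould. Height 15 when lowest and empty, blocking the lane; 33 on the mould; about 100 when fully back, still overhanging the lane.
- lever_tip (a point): Tip of the lever (plate 95 long, 30 wide, 6 thick, black grip at the top). Bow lowest: it leans 0.5 rad toward stand -x (tip at stand x = -26, height 128); push it toward +x to raise the bow. Fully back it leans 0.5 rad toward +x (tip at x = 66); push it toward -x to let the bow down. On the mould the tip is at about x = -8.
Things that resemble listed ones, but are neither listed nor needed, are in the scene too. What is shaped like the mould but purple is not meant.

How it is judged:
By the outcome, as a careful person would: the job done as asked, in the order asked, and still so for the second after the job is handed in, with the robot touching nothing.
It also fails if it takes over 72 s, if anything falls off the work surface, if the arm or the gripper's body presses on something with over 40 N, if the wrist force passes 120 N, or if a joint passes its speed limit or range.

ROBOT

A 7-joint arm with a two-finger parallel gripper is mounted at the origin on the work surface. World frame = base frame: x ahead of the robot, y to its left, z up, the work surface at z = 0. Lengths are in m, angles in rad, forces in N, time in s.
With the tool pointing down it reaches from about 0.425 to 0.875 m from the base axis. Payload 8.4 kg.
Tool frame: the origin (TCP) lies midway between the tips of the shut fingers; the grasp point (between the pads) lies 19 mm behind it (env.tcp_to_grasp is the x of the grasp point in the tool frame, in m); x points along the fingers, y is the direction in which the jaws open and shut, and the axes are right-handed (so a half turn about x gives the same grasp; the last joint's range is limited). The gripper opens to 87 mm and grips with 3 to 60 N. Pads are 19 mm wide; open, the fingers measure 117 mm over their backs; the gripper's body (75 mm by 190 mm) begins 51 mm behind the grasp point.
Start: joints at [1.211, 0.333, 0.04, 1.465, -0.013, 1.343, -0.059], TCP at [0.168, -0.628, 0.223] pointing down, gripper open.
Joint ranges: [-2.58, 2.58], [-0.38, 2.09], [-1.3, 1.39], [0.25, 2.4], [-1.5, 4.64], [0.08, 2.09], [-2.65, 2.65]. Speed limits (rad/s): [2.22, 2.22, 2.79, 2.79, 3.14, 3.14, 3.14].

INTERFACE

Orientations are given as a rotation vector (axis times angle).
In Python, from rig import status, snapshot, camera_params, job, look_for, pinpoint, env gives the robot as it stands.
- The arm moves only by the tool arm_command, never from a script. Its arguments are lists of equal length, an entry for each row: "fingers": the finger opening in mm, from 0 to 87; "translation": the shift along the tool's x, y, z in mm, a list of three; "turn": the turn, a rotation vector about the tool's x, y, z in degrees, a list of three. A call has exactly 10 rows; each row is the pose to reach, as a shift and turn from the pose measured when the call began, along the tool's axes at that moment; what a row does not reach only later rows make up. A row lasts 1/12 s, in which the tool goes at most 41.7 mm and 7.16 degrees, less where a joint would pass 70% of its speed; a pose out of reach is approached as far as the arm can. A call with a gripper value outside its range is refused whole. The fingers move at their own pace and stop on an object; "squeeze" is the grip in N (left out, the last holds). Time passes only in rows, so rows that repeat a pose let the fingers close, or fill a call up. It gives the time, the measured TCP pose, the force and the opening at its end, in the units of the state.
- status.get_state(): the state, without advancing time (a new reading comes with each control period).
- snapshot(name): name is "scene" or "top"; returns the picture (400x640x3 uint8, blue, green, red); there is no depth.
- camera_params(name): a dict with "camera_matrix" (3x3 intrinsics, pixels), "R" (3x3) and "t" (3): a world point X has camera coordinates R X + t. Camera axes: x right, y down, z forward; pixel columns grow to the right and rows downward; lengths in m; the calibration is good to about 2 mm. A picture is of the moment at which its call begins. camera_params takes no time and is no camera call.
- job.job_done(): hands the job in, once; it reports no verdict.
Trained networks look in the newest picture that a camera, given by its name, has taken for a name from the list of things; names that differ only in an ending like _2 or _b are one class to them, and where a whole thing is asked for, a point or a joint stands for the part that bears it (a point fixed in the world has none). Each returns a list of dicts, best first, with "p" (0 to 1); they miss things now and then, are a little off and sometimes report something else, mostly with a low value. They report only what shows in the picture. A call takes as long as a camera call. They do not tell look-alikes from the thing itself.
- look_for(thing, camera): "at" ([row, column] in pixels, amid what is visible of it).
- pinpoint(thing, camera): "at" ([row, column] in pixels: a listed point, or the origin of a listed thing).
The state is a dict: "time_s": time; "joints": joint angles; "dq": joint speeds; "effort": joint torques, N m; "ee_pos": TCP position; "eef_rot": TCP orientation; "force": force on the tool from outside, world axes, zero at the start; "ft_torque": the same for the moment, N m; "finger_gap": finger opening in m.
Only numpy, scipy, OpenCV 4.12 (cv2) and the standard library are available. Lean on these libraries where they do the work, as an engineer would, in place of code of your own. Each camera call takes 0.05 s, during which the arm holds its last target. There are 200 camera calls.

## Working session

There is one attempt and no reset: what is moved stays moved. The work goes in short steps, Python scripts to look and compute and a tool call to move; the robot and the scene stay as the last step left them, time stands still between calls to the robot, and variables do not carry over. Pictures are saved under pics/ and viewed, about 8 in all and at most 12, crops included, and the job is handed in when it is done.

Besides the shell and the picture viewer there is one more tool, called after "Emit:" in YAML: its name, and indented under it one key for each argument. arm_command: Moves the arm, as the interface text tells. Its arguments: {"type":"object","properties":{"fingers":{"type":"array","items":{"type":"number"}},"translation":{"type":"array","items":{"type":"array","items":{"type":"number"}}},"turn":{"type":"array","items":{"type":"array","items":{"type":"number"}}},"squeeze":{"type":"number"}},"required":["fingers","translation","turn"]}

```bash
mkdir -p pics; ls; cat > h.py <<'E'
import numpy as np,cv2
from rig import status, snapshot, camera_params, job, look_for, pinpoint, env
from scipy.spatial.transform import Rotation as Ro
def ray(cam,rc,z):
    p=camera_params(cam);K=np.array(p["camera_matrix"]);R=np.array(p["R"]);t=np.array(p["t"])
    c=-R.T@t;d=R.T@np.linalg.inv(K)@np.array([rc[1],rc[0],1.])
    return c+d*(z-c[2])/d[2]
def proj(cam,X):
    p=camera_params(cam);K=np.array(p["camera_matrix"]);x=K@(np.array(p["R"])@np.array(X)+np.array(p["t"]))
    return np.round([x[1]/x[2],x[0]/x[2]],1)
def tri(ca,a,cb,b):
    A=[];B=[]
    for cam,rc in((ca,a),(cb,b)):
        p=camera_params(cam);R=np.array(p["R"]);c=-R.T@np.array(p["t"])
        d=R.T@np.linalg.inv(np.array(p["camera_matrix"]))@np.array([rc[1],rc[0],1.]);d/=np.linalg.norm(d)
        P=np.eye(3)-np.outer(d,d);A.append(P);B.append(P@c)
    return np.linalg.solve(sum(A),sum(B))
def st():
    s=status.get_state();return s
def totool(world_delta_mm):
    s=st();return Ro.from_rotvec(s["eef_rot"]).inv().apply(world_delta_mm)
E
cat > a.py <<'E'
from h import *
np.set_printoptions(precision=4,suppress=True)
s=st();print(s["ee_pos"],s["eef_rot"],Ro.from_rotvec(s["eef_rot"]).as_matrix(),s["finger_gap"],env.tcp_to_grasp)
for c in("scene","top"):
    cv2.imwrite(f"pics/{c}0.png",snapshot(c))
    p=camera_params(c);print(c,-np.array(p["R"]).T@np.array(p["t"]))
    for n,z in(("mould",0),("other_mould",0),("stand",0),("stop",0),("stop_face",.014),("bail",.045),("bar",.015),("lever_tip",.128)):
        for d in pinpoint(n,c)[:3]: print(c,n,round(d["p"],2),np.round(d["at"],1),ray(c,d["at"],z))
E
python3 a.py
```

```text
pics
[ 0.1675 -0.6275  0.2216] [ 2.0827  0.2749 -2.0833] [[-0.0005  0.2579 -0.9662]
 [ 0.0016 -0.9662 -0.2579]
 [-1.     -0.0017  0.0001]] 0.08683493163303338 -0.0187
scene [0.9849 0.0438 0.5991]
scene mould 0.94 [224.7 237.6] [ 0.4466 -0.226   0.    ]
scene mould 0.75 [177.6 258.6] [ 0.2755 -0.2232  0.    ]
scene other_mould 0.77 [288.9 221.1] [ 0.6162 -0.2056  0.    ]
scene other_mould 0.31 [283.6 433.1] [0.5478 0.1999 0.    ]
scene stand 0.76 [282.1 422.5] [0.5471 0.1797 0.    ]
scene stop 0.67 [279.6 433.2] [0.5382 0.2009 0.    ]
scene stop_face 0.8 [276.5 433.7] [0.5412 0.1988 0.014 ]
scene bail 0.7 [269.4 442.3] [0.5462 0.2077 0.045 ]
scene bar 0.97 [278.4 389.6] [0.5581 0.1142 0.015 ]
scene lever_tip 0.91 [238.7 421.2] [0.5508 0.1537 0.128 ]
top [ 0.3127 -0.0162  0.933 ]
top mould 0.89 [206.4 396.1] [ 0.443  -0.2216  0.    ]
top mould 0.67 [276.5 395.3] [ 0.2666 -0.2153  0.    ]
top other_mould 0.81 [141.1 390.4] [ 0.6169 -0.2107  0.    ]
top stand 0.9 [165.3 237.1] [0.5476 0.1911 0.    ]
top stand 0.45 [141.4 389.9] [ 0.6161 -0.2094  0.    ]
top stop 0.95 [167.6 231.7] [0.5413 0.205  0.    ]
top stop_face 0.56 [167.3 231. ] [0.5386 0.2035 0.014 ]
top bail 0.95 [161.5 231. ] [0.5458 0.1967 0.045 ]
top bar 0.84 [156.6 264.9] [0.5675 0.117  0.015 ]
top lever_tip 0.91 [150.1 240.5] [0.5508 0.1565 0.128 ]
```

View pics/top0.png

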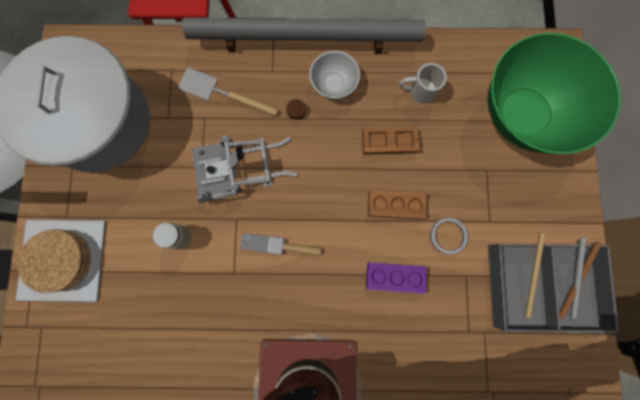

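View pics/scene0.png

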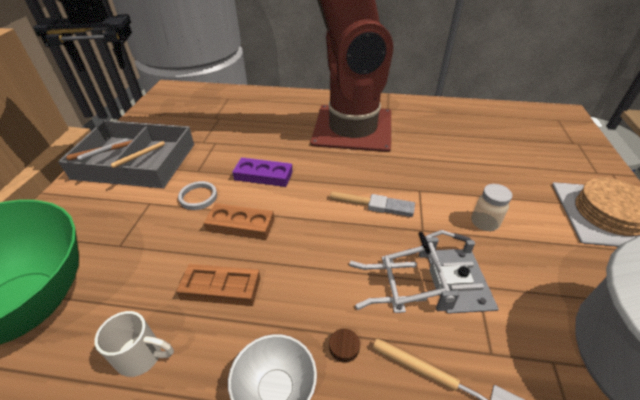

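The top view shows the round-cup mould at about row 205, col 398. The stand's base is at (170, 215), with its mouth pointing right toward -y. The purple decoy is at (278, 397) and the square-cup mould at (141, 391). Next I'll refine the stand and mould poses with an overlay.

```bash
cat > b.py <<'E'
from h import *
from scipy.optimize import least_squares
np.set_printoptions(precision=4,suppress=True)
# mean over several detections
det={}
for c in("scene","top"):
    for k in range(4):
        im=snapshot(c)
        for n in("bar","lever_tip","bail","stand"):
            d=pinpoint(n,c)
            if d: det.setdefault((c,n),[]).append(d[0]["at"])
M={"bar":(-.0695,0,.015),"lever_tip":(-.026,0,.128),"bail":(.02,0,.045),"stand":(0,0,0)}
def W(q,X):
    c,s=np.cos(q[2]),np.sin(q[2]);return [q[0]+c*X[0]-s*X[1],q[1]+s*X[0]+c*X[1],X[2]]
def res(q): return np.concatenate([(proj(c,W(q,M[n]))-np.median(v,axis=0))*(.4 if n=="stand" else 1) for (c,n),v in det.items()])
r=least_squares(res,[.548,.183,1.77],diff_step=1e-3,loss="soft_l1");q=r.x;print(q,np.degrees(q[2]));print(dict(zip(det,(r.fun.reshape(-1,2)))))
np.save("q.npy",q)
# mould
top=snapshot("top");sc=snapshot("scene")
def rect(cam,im,seed,z):
    hsv=cv2.cvtColor(im,cv2.COLOR_BGR2LAB).astype(int)
    x0,y0=int(seed[1])-45,int(seed[0])-32
    return im[y0:y0+64,x0:x0+90],(x0,y0)
a,_=rect("top",top,(206,396),0);b,_=rect("scene",sc,(222,238),0)
def poly(im,cam,pts,col,o,f,w=W,qq=None):
    p=np.array([[(proj(cam,w(q if qq is None else qq,X))[1]-o[0]+.5)*f,(proj(cam,w(q if qq is None else qq,X))[0]-o[1]+.5)*f] for X in pts]).astype(int)
    cv2.polylines(im,[p],False,col,1)
out=[]
for cam,im,o in(("top",top,(185,120)),("scene",sc,(345,220))):
    f=4 if cam=="top" else 3
    wd=(130,92) if cam=="top" else (160,100)
    big=cv2.resize(im[o[1]:o[1]+wd[1],o[0]:o[0]+wd[0]],None,fx=f,fy=f,interpolation=cv2.INTER_CUBIC)
    for s in(1,-1):
        poly(big,cam,[(-.138,s*.047,.008),(-.11,s*.035,.008),(-.005,s*.035,.008)],(0,255,0),o,f)
        poly(big,cam,[(.007,s*.057,.054),(.037,s*.057,.054),(.037,s*.067,.054),(.007,s*.067,.054),(.007,s*.057,.054)],(0,0,255),o,f)
    poly(big,cam,[(-.07,-.056,.015),(-.07,.056,.015)],(255,0,0),o,f)
    poly(big,cam,[(.02,0,.045),(-.026,0,.128)],(255,255,0),o,f)
    out.append(big)
h=np.zeros((600,800,3),np.uint8)
h[:out[0].shape[0],:out[0].shape[1]]=out[0]
h[:256,520:520+270]=cv2.resize(a,(270,256)) if 0 else cv2.resize(a,(270,256))
y=370; s=cv2.resize(out[1],None,fx=.75,fy=.75);h[y:y+225,:360]=s
h[y:y+192,400:670]=cv2.resize(b,(270,192))
cv2.imwrite("pics/c1.png",h)
E
python3 b.py
```

```text
[0.5459 0.1803 1.7863] 102.34578241687535
{('scene', 'bar'): array([-0.45, -0.3 ]), ('scene', 'lever_tip'): array([0.35, 0.35]), ('scene', 'bail'): array([-0.5, -4.8]), ('scene', 'stand'): array([0.34, 0.72]), ('top', 'bar'): array([ 0.5, -0.8]), ('top', 'lever_tip'): array([-0.85,  0.4 ]), ('top', 'bail'): array([-0.5, -1.7]), ('top', 'stand'): array([-0.08,  0.36])}
```

View pics/c1.png

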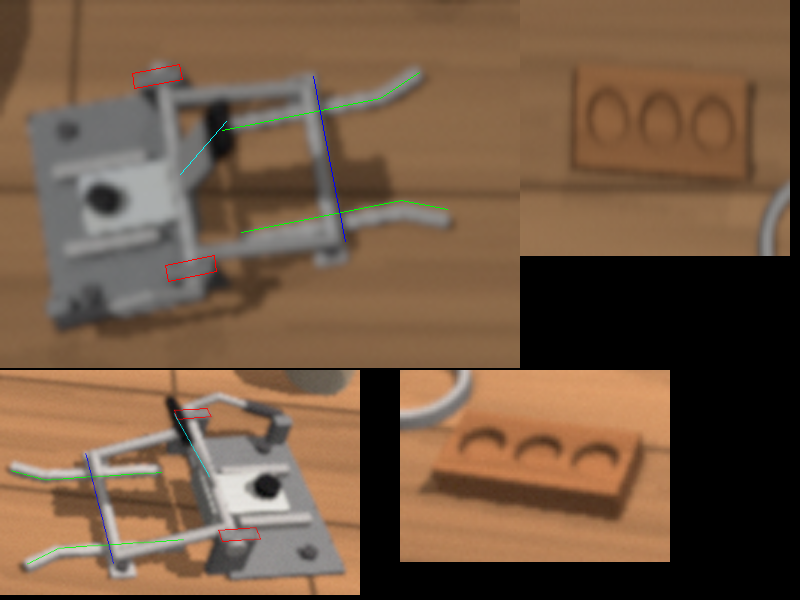

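```bash
cat > c.py <<'E'
from h import *
from scipy.optimize import least_squares
np.set_printoptions(precision=4,suppress=True)
T=lambda x,y:(120+y/4-.5,185+x/4-.5)
S=lambda x,y:(220+(y-370)/2.25-.5,345+x/2.25-.5)
D=[("top",T(421,73),(-.138,-1,.006,'t')),("top",T(448,222),(-.138,1,.006,'t')),("top",T(380,97),(-.11,-1,.006,'b')),("top",T(400,212),(-.11,1,.006,'b')),
("top",T(310,80),(-.07,-1,.015,'r')),("top",T(333,245),(-.07,1,.015,'r')),
("scene",S(12,467),(-.138,1,.006,'t')),("scene",S(27,567),(-.138,-1,.006,'t')),("scene",S(45,477),(-.11,1,.006,'b')),("scene",S(65,548),(-.11,-1,.006,'b')),
("scene",S(90,455),(-.07,1,.015,'r')),("scene",S(113,553),(-.07,-1,.015,'r')),
("top",(150.1,240.5),(-.026,0,.128,'t')),("scene",(238.7,421.2),(-.026,0,.128,'t'))]
def W(q,X):
    c,s=np.cos(q[2]),np.sin(q[2]);return [q[0]+c*X[0]-s*X[1],q[1]+s*X[0]+c*X[1],X[2]]
def res(q):
    Y=dict(t=q[3],b=q[4],r=q[5])
    return np.concatenate([proj(c,W(q,(X[0],X[1]*Y[X[3]],X[2])))-np.array(a) for c,a,X in D])
r=least_squares(res,[.548,.183,1.74,.05,.038,.052],diff_step=1e-3,loss="soft_l1");q=r.x
print(q,np.degrees(q[2]));print(r.fun.reshape(-1,2));np.save("q.npy",q[:3])
for c,a in(("top",(161.5,231)),("scene",(269.4,442.3))):
  p=ray(c,a,.045);d=p[:2]-q[:2];print("bail in stand",np.cos(q[2])*d[0]+np.sin(q[2])*d[1],-np.sin(q[2])*d[0]+np.cos(q[2])*d[1])
for c,a in(("top",(167.6,231.7)),("scene",(279.6,433.2))):
  p=ray(c,a,0);d=p[:2]-q[:2];print("stop in stand",np.cos(q[2])*d[0]+np.sin(q[2])*d[1],-np.sin(q[2])*d[0]+np.cos(q[2])*d[1])
A=lambda x,y:(174+y/4-.5,351+(x-520)/3-.5)
B=lambda x,y:(190+(y-370)/3-.5,193+(x-400)/3-.5)
E=[("top",A(576,66),(.07,-.032)),]
# top image: right=-y world, down=-x world; mould x axis along -y world (yaw ~ -90deg)
E=[("top",A(576,66),(-.07,.032)),("top",A(750,80),(.07,.032)),("top",A(747,178),(.07,-.032)),("top",A(574,168),(-.07,-.032)),
("scene",B(462,410),(.07,-.032)),("scene",B(640,433),(-.07,-.032)),("scene",B(618,493),(-.07,.032)),("scene",B(432,470),(.07,.032))]
def r2(m): return np.concatenate([proj(c,W(m,(X[0],X[1],.028)))-np.array(a) for c,a,X in E])
r=least_squares(r2,[.445,-.223,-1.6],diff_step=1e-3,loss="soft_l1");print("mould",r.x,np.degrees(r.x[2]));print(r.fun.reshape(-1,2))
E
python3 c.py
```

```text
[0.5479 0.1828 1.74   0.0501 0.0378 0.0518] 99.69703815605108
[[ 0.45   -0.25  ]
 [ 0.     -1.2   ]
 [ 0.55    0.2   ]
 [-0.4    -0.6   ]
 [ 0.9     1.3   ]
 [-1.75    1.15  ]
 [-0.6111  1.6667]
 [-1.3556 -0.2   ]
 [-0.4556  1.4   ]
 [ 0.7889 -2.6889]
 [ 0.4222  0.7   ]
 [ 1.9667 -0.6222]
 [-0.6    -0.3   ]
 [ 0.8     2.1   ]]
bail in stand 0.014109253077827075 -0.000333668747104862
bail in stand 0.02484306805771618 -0.002580031540442439
stop in stand 0.0229873387172989 0.002756218017151973
stop in stand 0.01947833046527995 0.0064255293295620896
mould [ 0.4458 -0.2197 -1.6053] -91.97419848508397
[[-0.1     0.8333]
 [-1.1    -1.2667]
 [-0.2    -0.2667]
 [-0.2     0.9   ]
 [-0.2333  0.8333]
 [-0.7     0.3   ]
 [-0.1    -0.3667]
 [-0.4333 -0.3667]]
```

```bash
sed -i 's/return np.round(\[x\[1\]\/x\[2\],x\[0\]\/x\[2\]\],1)/return np.array([x[1]\/x[2],x[0]\/x[2]])/' h.py; grep -n "x\[1\]" h.py; python3 c.py
```

```text
10:    return np.array([x[1]/x[2],x[0]/x[2]])
[0.5447 0.1815 1.7714 0.051  0.0378 0.0526] 101.4941456100482
[[-0.2234 -0.701 ]
 [-0.1741 -0.3716]
 [ 0.5059 -0.0626]
 [-0.5709  0.0592]
 [ 1.14    0.9425]
 [-1.1744  2.1313]
 [-0.525   0.5498]
 [-0.495   0.4782]
 [-0.4234  0.5159]
 [ 0.8089 -2.3868]
 [-0.2505 -0.6117]
 [ 1.75   -0.153 ]
 [ 0.4008  0.1599]
 [-0.2466  1.3588]]
bail in stand 0.014664104240239279 -0.004114739318499788
bail in stand 0.025322193127939367 -0.006696612879243398
stop in stand 0.023634722921881103 -0.0013047917555897431
stop in stand 0.020242511295360196 0.002472758336866257
mould [ 0.4457 -0.2197 -1.6057] -92.0017780016338
[[-0.0341  0.7724]
 [-1.1031 -1.3187]
 [-0.1853 -0.2723]
 [-0.1709  0.8834]
 [-0.227   0.9016]
 [-0.6958  0.3959]
 [-0.0782 -0.3446]
 [-0.4916 -0.3657]]
```

```bash
cat >> h.py <<'E'
np.set_printoptions(precision=4,suppress=True)
def stand(x,y=0,q=None):  # stand mm -> world m
    q=np.load("q.npy") if q is None else q
    c,s=np.cos(q[2]),np.sin(q[2]);return np.array([q[0]+(c*x-s*y)/1e3,q[1]+(s*x+c*y)/1e3])
def instand(p):
    q=np.load("q.npy");c,s=np.cos(q[2]),np.sin(q[2]);d=(np.array(p[:2])-q[:2])*1e3
    return np.array([c*d[0]+s*d[1],-s*d[0]+c*d[1],p[2]*1e3])
def plan(xy,z,jaw): # jaw: world angle of tool y, deg; tool pointing down
    s=st();R0=Ro.from_rotvec(s["eef_rot"])
    y=np.array([np.cos(np.radians(jaw)),np.sin(np.radians(jaw)),0]);x=np.array([0,0,-1.]);R1=Ro.from_matrix(np.c_[x,y,np.cross(x,y)])
    t=R0.inv().apply(np.array([*xy,z])-s["ee_pos"])*1e3
    print("t",np.round(t,1),"turn",np.round(np.degrees((R0.inv()*R1).as_rotvec()),1))
def rep():
    s=st();R=Ro.from_rotvec(s["eef_rot"]).as_matrix();q=np.load("q.npy");c,n=np.cos(q[2]),np.sin(q[2]);f=s["force"]
    print("t",s["time_s"],"pos",s["ee_pos"],"stand",instand(s["ee_pos"]),"jaw",np.degrees(np.arctan2(R[1,1],R[0,1])),"F",np.array(f),"Fstandx",c*f[0]+n*f[1],"Fy",-n*f[0]+c*f[1],"gap",s["finger_gap"])
E
python3 -c "
from h import *
q=np.load('q.npy');q[2]=np.radians(100.5);np.save('q.npy',q)
rep();plan(stand(-65),.20,10.5)"
```

```text
t 3.0 pos [ 0.1676 -0.628   0.2225] stand [-727.2361  518.3023  222.5379] jaw -75.05604297371275 F [ 1.021   0.1756 -0.1374] Fstandx -0.013428644496065845 Fy -1.0359076501080937 gap 0.08715464340943531
t [  22.6 -620.1 -568.1] turn [-85.6  -0.    0. ]
```

Emit:
arm_command:
  fingers: [0,0,0,0,0,0,0,0,0,0]
  translation:
    - [0,-29,-27]
    - [0,-58,-54]
    - [0,-88,-81]
    - [0,-118,-108]
    - [0,-147,-135]
    - [0,-177,-162]
    - [0,-206,-189]
    - [0,-236,-216]
    - [0,-265,-243]
    - [0,-295,-270]
  turn:
    - [-4,0,0]
    - [-8,0,0]
    - [-12,0,0]
    - [-16,0,0]
    - [-20,0,0]
    - [-24,0,0]
    - [-29,0,0]
    - [-33,0,0]
    - [-37,0,0]
    - [-41,0,0]
  squeeze: 20

```text
time_s: 3.83
ee_pos: [0.3529, -0.2717, 0.2229]
eef_rot: [1.63, 0.868, -1.63]
force: [1.9, -0.4, -0.3]
finger_gap: 0.0284
```

```bash
python3 -c "
from h import *
rep();plan(stand(-65),.20,10.5)"
```

```text
t 3.8333 pos [ 0.3529 -0.2717  0.2229] stand [-410.6937  271.1828  222.878 ] jaw -33.876608179813125 F [ 1.943  -0.402  -0.2663] Fstandx -0.7493829543563368 Fy -1.8371957770537628 gap 0.028415479754282397
t [  22.6  -48.  -436.8] turn [-44.4   0.   -0. ]
```

Emit:
arm_command:
  fingers: [0,0,0,0,0,0,0,0,0,0]
  translation:
    - [0,-5,-40]
    - [0,-9,-80]
    - [0,-13,-120]
    - [0,-18,-160]
    - [0,-22,-200]
    - [0,-26,-240]
    - [5,-31,-280]
    - [10,-36,-320]
    - [15,-42,-360]
    - [20,-46,-400]
  turn:
    - [-4,0,0]
    - [-9,0,0]
    - [-13,0,0]
    - [-18,0,0]
    - [-22,0,0]
    - [-27,0,0]
    - [-31,0,0]
    - [-36,0,0]
    - [-40,0,0]
    - [-44,0,0]

```text
time_s: 4.67
ee_pos: [0.5382, 0.088, 0.2029]
eef_rot: [1.076, 1.287, -1.075]
force: [0.5, -1.3, 0.1]
finger_gap: 0.0004
```

```bash
python3 -c "
from h import *
rep();plan(stand(-60),.112,10.5)"
```

```text
t 4.6667 pos [0.5382 0.088  0.2029] stand [-90.805   23.4028 202.8696] jaw 10.305992465334919 F [ 0.4871 -1.3246  0.1241] Fstandx -1.3911544817868358 Fy -0.23757753549057736 gap 0.00038007069260232893
t [ 90.9  23.2 -31. ] turn [-0.2  0.1 -0.1]
```

Emit:
arm_command:
  fingers: [0,0,0,0,0,0,0,0,0,0]
  translation:
    - [25,15,-20]
    - [60,23,-30]
    - [91,23,-30]
    - [91,23,-40]
    - [91,23,-55]
    - [91,23,-70]
    - [91,23,-84]
    - [91,23,-97]
    - [91,23,-110]
    - [91,23,-120]
  turn:
    - [0,0,0]
    - [0,0,0]
    - [0,0,0]
    - [0,0,0]
    - [0,0,0]
    - [0,0,0]
    - [0,0,0]
    - [0,0,0]
    - [0,0,0]
    - [0,0,0]

```text
time_s: 5.5
ee_pos: [0.5398, 0.2113, 0.1138]
eef_rot: [1.077, 1.286, -1.074]
force: [0.3, 0.3, -0.0]
finger_gap: 0.0005
```

```bash
python3 -c "
from h import *
rep()"
```

```text
t 5.5 pos [0.5398 0.2113 0.1138] stand [ 30.1488  -0.6025 113.8181] jaw 10.28447747172453 F [ 0.3412  0.3036 -0.0109] Fstandx 0.23635115812865307 Fy -0.39083503972494715 gap 0.0005400101350705916
```

```bash
python3 -c "
from h import *
snapshot('scene');snapshot('top')
for c in('scene','top'):
  for n in('lever_tip','bar'):
    d=pinpoint(n,c)[:1]; print(c,n,[(round(k['p'],2),instand(ray(c,k['at'],.128 if n=='lever_tip' else .1))) for k in d])
plan((.4441,-.2647),.16,-2.0);plan((.4441,-.2647),.013,-2.0)"
```

```text
scene lever_tip []
scene bar [(0.45, array([-17.3263, -60.0498, 100.    ]))]
top lever_tip []
top bar [(0.7, array([-57.3888,   0.8183, 100.    ]))]
t [ -47.5 -178.4  449.3] turn [12.2  0.1 -0.1]
t [  99.5 -178.7  449.1] turn [12.2  0.1 -0.1]
```

Emit:
arm_command:
  fingers: [0,0,0,40,87,87,87,87,87,87]
  translation:
    - [-41,0,0]
    - [-82,0,0]
    - [-100,-15,36]
    - [-100,-30,75]
    - [-100,-46,114]
    - [-95,-62,153]
    - [-90,-76,192]
    - [-80,-92,230]
    - [-70,-108,268]
    - [-60,-123,306]
  turn:
    - [0,0,0]
    - [0,0,0]
    - [1,0,0]
    - [3,0,0]
    - [5,0,0]
    - [7,0,0]
    - [9,0,0]
    - [11,0,0]
    - [12,0,0]
    - [12,0,0]

```text
time_s: 6.63
ee_pos: [0.4729, -0.1122, 0.1735]
eef_rot: [1.233, 1.19, -1.233]
force: [1.8, 0.0, -0.1]
finger_gap: 0.0394
```

```bash
cat > d.py <<'E'
from h import *
rep();im=snapshot('top');cv2.imwrite('pics/top1.png',im);s2=snapshot('scene');cv2.imwrite('pics/scene1.png',s2)
a=cv2.resize(im[115:215,180:310],None,fx=4,fy=4,interpolation=cv2.INTER_CUBIC)
b=cv2.resize(s2[200:320,340:510],None,fx=1.65,fy=1.65,interpolation=cv2.INTER_CUBIC)
h=np.zeros((600,800,3),np.uint8);h[:400,:520]=a;h[:b.shape[0],520:520+b.shape[1]]=b[:,:280];cv2.imwrite('pics/c2.png',h)
plan((.4441,-.2647),.013,-2.0)
E
python3 d.py
```

```text
t 6.6333 pos [ 0.4729 -0.1122  0.1735] stand [-275.7231  124.0881  173.5298] jaw -1.916135942811983 F [ 1.7777  0.0201 -0.1363] Fstandx -0.3041819130756823 Fy -1.75164060661872 gap 0.039421211197278525
t [159.3 -20.4 148. ] turn [-0.4  0.2  0.1]
```

View pics/c2.png

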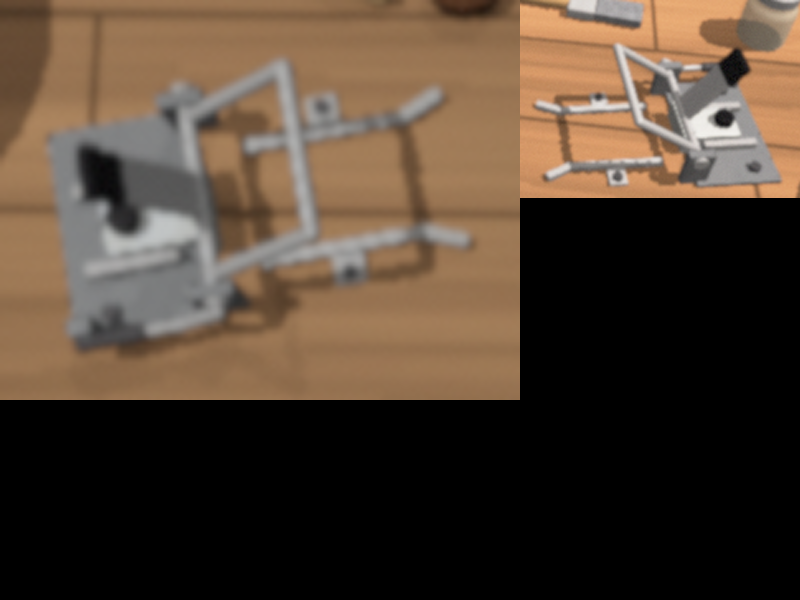

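```bash
cat > e.py <<'E'
from h import *
from scipy.optimize import least_squares
T=lambda x,y:(115+y/4-.4,180+x/4-.4)
S=lambda x,y:(200+y/1.65-.2,340+(x-520)/1.65-.2)
D=[("top",T(440,93),(-.138,-1,.004,'t')),("top",T(468,240),(-.138,1,.004,'t')),("top",T(403,115),(-.11,-1,.006,'b')),("top",T(420,232),(-.11,1,.006,'b')),
("top",T(247,145),(-.005,-1,.006,'b')),("top",T(265,262),(-.005,1,.006,'b')),
("scene",S(537,104),(-.138,1,.004,'t')),("scene",S(548,178),(-.138,-1,.004,'t')),("scene",S(560,109),(-.11,1,.006,'b')),("scene",S(572,165),(-.11,-1,.006,'b')),
("scene",S(641,107),(-.005,1,.006,'b')),("scene",S(660,160),(-.005,-1,.006,'b'))]
def W(q,X):
    c,s=np.cos(q[2]),np.sin(q[2]);return [q[0]+c*X[0]-s*X[1],q[1]+s*X[0]+c*X[1],X[2]]
for sel in("all","top","scene"):
  DD=[d for d in D if sel=="all" or d[0]==sel]
  def res(q):
    Y=dict(t=q[3],b=q[4])
    return np.concatenate([proj(c,W(q,(X[0],X[1]*Y[X[3]],X[2])))-np.array(a) for c,a,X in DD])
  r=least_squares(res,[.546,.183,1.77,.05,.038],loss="soft_l1");q=r.x
  print(sel,q,np.degrees(q[2]));
  if sel=="all":print(r.fun.reshape(-1,2));np.save("q.npy",q[:3])
E
python3 e.py; python3 -c "
from h import *
rep();plan((.4441,-.2647),.013,-2.0)"
```

```text
all [0.5448 0.1797 1.7752 0.0511 0.0391] 101.70917229140812
[[-0.2826  0.0945]
 [ 0.1683  0.3162]
 [ 0.2726 -0.3795]
 [-0.3831  0.7863]
 [ 0.2931 -0.9375]
 [-0.1763 -0.496 ]
 [ 0.0031 -0.7392]
 [-0.3634 -0.725 ]
 [ 0.3575 -0.0815]
 [ 0.3395 -1.0844]
 [-1.2411  2.2978]
 [ 0.0991  1.2744]]
top [0.5452 0.1795 1.7697 0.0504 0.0397] 101.39689420574919
scene [0.5446 0.1799 1.7782 0.0515 0.0386] 101.88581697286949
t 6.7333 pos [ 0.4709 -0.1172  0.1718] stand [-275.7582  132.6063  171.7923] jaw -2.3795989528463006 F [-0.1154 -0.275   0.3642] Fstandx -0.2458318199341453 Fy 0.16876889536113118 gap 0.0469556814185495
t [159.3 -20.4 148. ] turn [-0.4  0.2  0.1]
```

Emit:
arm_command:
  fingers: [87,87,87,87,87,87,87,87,87,87]
  translation:
    - [15,-5,37]
    - [30,-10,74]
    - [50,-16,111]
    - [75,-20,140]
    - [100,-20,148]
    - [110,-20,148]
    - [110,-20,148]
    - [130,-20,148]
    - [150,-20,148]
    - [159,-20,148]
  turn:
    - [0,0,0]
    - [0,0,0]
    - [0,0,0]
    - [0,0,0]
    - [0,0,0]
    - [0,0,0]
    - [0,0,0]
    - [0,0,0]
    - [0,0,0]
    - [0,0,0]

```text
time_s: 7.57
ee_pos: [0.445, -0.2631, 0.013]
eef_rot: [1.236, 1.19, -1.241]
force: [-0.9, -0.0, -0.3]
finger_gap: 0.0869
```

Emit:
arm_command:
  fingers: [87,87,87,55,55,55,55,55,55,55]
  translation:
    - [1,0,0]
    - [1,0,0]
    - [1,0,0]
    - [1,0,0]
    - [1,0,0]
    - [1,0,0]
    - [1,0,0]
    - [1,0,0]
    - [1,0,0]
    - [1,0,0]
  turn:
    - [0,0,0]
    - [0,0,0]
    - [0,0,0]
    - [0,0,0]
    - [0,0,0]
    - [0,0,0]
    - [0,0,0]
    - [0,0,0]
    - [0,0,0]
    - [0,0,0]
  squeeze: 30

```text
time_s: 8.4
ee_pos: [0.4451, -0.2633, 0.0123]
eef_rot: [1.236, 1.189, -1.241]
force: [-1.5, 0.1, 4.5]
finger_gap: 0.0639
```

```bash
python3 -c "
from h import *
rep();im=snapshot('scene');cv2.imwrite('pics/s3.png',cv2.resize(im[130:330,150:350],None,fx=3,fy=3))"
```

```text
t 8.4 pos [ 0.4451 -0.2633  0.0123] stand [-413.5286  187.4794   12.2847] jaw -2.281032868402535 F [-1.5332  0.1483  4.487 ] Fstandx 0.45633132936327914 Fy 1.471185004458442 gap 0.06385445195452792
```

View pics/s3.png

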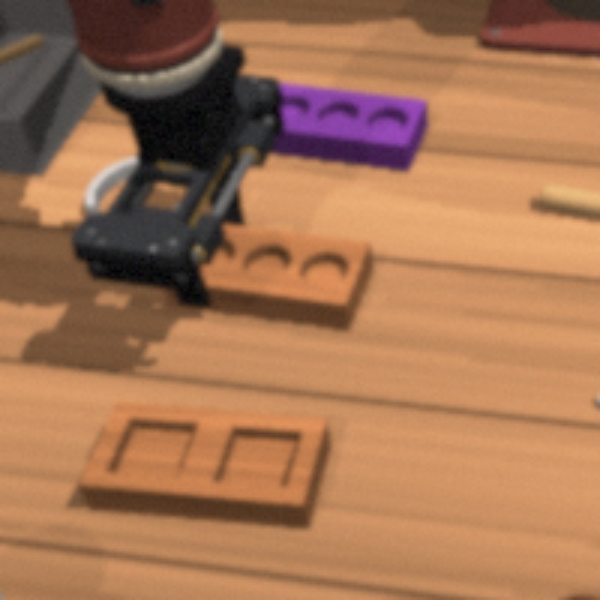

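```bash
python3 -c "
from h import *
print(stand(-270));plan(stand(-270),.018,11.6)"
```

```text
[ 0.5996 -0.0847]
t [  -6.4  147.2 -184.6] turn [-13.9   0.1   0.1]
```

Emit:
arm_command:
  fingers: [55,55,55,55,55,55,55,55,55,55]
  translation:
    - [-6,0,-15]
    - [-6,0,-45]
    - [-6,5,-80]
    - [-6,20,-115]
    - [-6,45,-145]
    - [-6,75,-165]
    - [-6,100,-178]
    - [-6,122,-184]
    - [-6,138,-184]
    - [-6,147,-184]
  turn:
    - [0,0,0]
    - [0,0,0]
    - [-1,0,0]
    - [-3,0,0]
    - [-5,0,0]
    - [-7,0,0]
    - [-9,0,0]
    - [-11,0,0]
    - [-13,0,0]
    - [-14,0,0]

```text
time_s: 9.28
ee_pos: [0.6007, -0.0835, 0.0173]
eef_rot: [1.053, 1.3, -1.056]
force: [0.1, -0.1, -1.5]
finger_gap: 0.0632
```

```bash
cat > f.py <<'E'
from h import *
import sys
rep();im=snapshot('top');s2=snapshot('scene')
a=cv2.resize(im[115:235,180:360],None,fx=4,fy=4,interpolation=cv2.INTER_CUBIC)
# project rail lines at z=8 on top
for s in(1,-1):
    p=np.array([[(v-o+.4)*4 for v,o in zip(proj('top',[*stand(x,s*y),.008])[::-1],(180,115))] for x,y in((-138,47),(-110,35),(-5,35))]).astype(int);cv2.polylines(a,[p],False,(0,255,0),1)
cv2.imwrite(sys.argv[1],a)
for c in('top','scene'):
  for d in pinpoint('mould',c)[:3]: print(c,round(d['p'],2),d['at'],ray(c,d['at'],.004),instand(ray(c,d['at'],.004)))
plan(stand(-225),.016,11.6)
E
python3 f.py pics/c4.png
```

```text
t 9.2833 pos [ 0.6007 -0.0835  0.0173] stand [-269.0504   -1.3375   17.3109] jaw 11.933529789171624 F [ 0.0577 -0.1207 -1.4774] Fstandx -0.12990082495940677 Fy -0.03205436078119106 gap 0.06323592567504155
top 0.83 [277.7, 393.9] [ 0.2638 -0.2109  0.004 ] [-325.4265  354.3843    4.    ]
top 0.67 [147.6, 327.2] [ 0.5964 -0.0439  0.004 ] [-229.4264   -5.1219    4.    ]
top 0.67 [166.0, 232.1] [0.5446 0.2032 0.004 ] [23.0182 -4.5418  4.    ]
scene 0.57 [286.6, 305.8] [ 0.5913 -0.044   0.004 ] [-228.4847   -0.0917    4.    ]
t [  1.    1.5 -45.4] turn [0.  0.1 0.2]
```

View pics/c4.png

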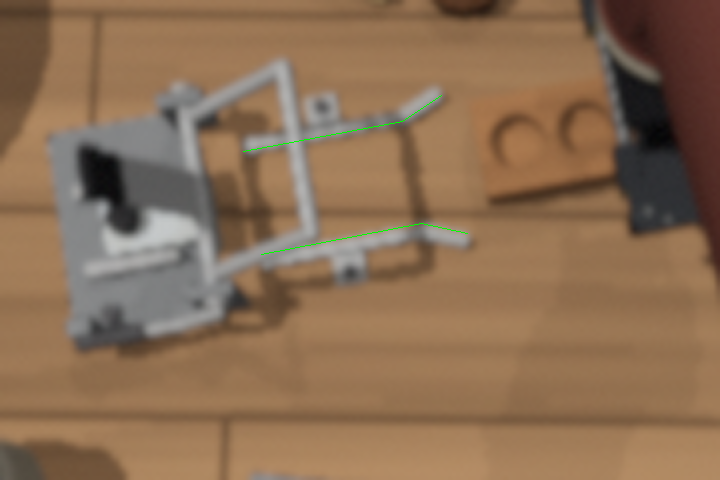

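```bash
python3 -c "
from h import *
for x,y in((471,98),(491,200),(617,180),(600,77)):
  print(instand(ray('top',(115+y/4-.4,180+x/4-.4),.033)))"
```

```text
[-156.6055  -33.3506   33.    ]
[-156.527    34.6929   33.    ]
[-237.0297   37.3769   33.    ]
[-240.0135  -31.0619   33.    ]
```

Emit:
arm_command:
  fingers: [55,55,55,55,55,55,55,55,55,55]
  translation:
    - [2,0,0]
    - [4,0,0]
    - [4,0,-5]
    - [4,0,-12]
    - [4,0,-19]
    - [4,0,-26]
    - [4,0,-33]
    - [4,0,-40]
    - [4,0,-47]
    - [4,0,-54]
  turn:
    - [-0.5,0,0]
    - [-1,0,0]
    - [-1,0,0]
    - [-1,0,0]
    - [-1,0,0]
    - [-1,0,0]
    - [-1,0,0]
    - [-1,0,0]
    - [-1,0,0]
    - [-1,0,0]
  squeeze: 12

```text
time_s: 10.32
ee_pos: [0.5873, -0.0317, 0.0131]
eef_rot: [1.042, 1.306, -1.048]
force: [1.1, -0.1, -2.0]
finger_gap: 0.0641
```

```bash
python3 f.py pics/c5.png
```

```text
t 10.3167 pos [ 0.5873 -0.0317  0.0131] stand [-215.6056    1.3196   13.138 ] jaw 12.657818000562353 F [ 1.1415 -0.1027 -1.9781] Fstandx -0.3322454841373616 Fy -1.0969094244415152 gap 0.06413221048315358
top 0.76 [155.6, 306.8] [0.5743 0.0093 0.004 ] [-172.8612    5.7409    4.    ]
scene 0.84 [284.6, 334.3] [0.5792 0.0098 0.004 ] [-173.347     0.7861    4.    ]
scene 0.66 [175.5, 261.3] [ 0.2709 -0.2167  0.004 ] [-332.6057  348.6483    4.    ]
scene 0.24 [275.8, 432.6] [0.5322 0.1994 0.004 ] [21.8257  8.3108  4.    ]
t [-2.9  1.2  8.9] turn [1.1 0.1 0.2]
```

View pics/c5.png

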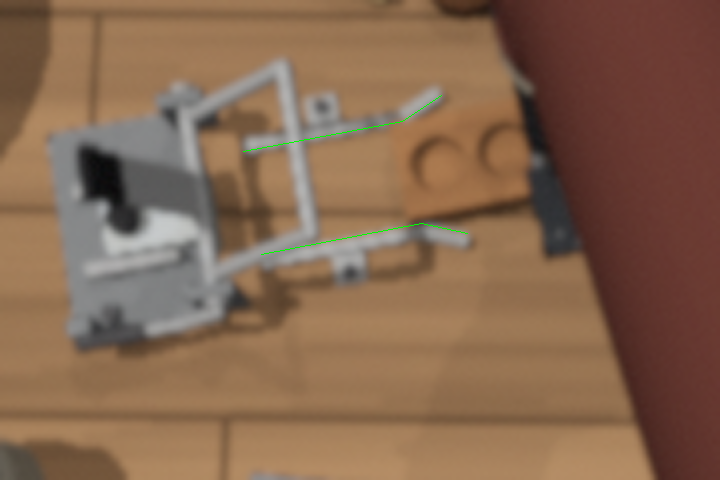

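Emit:
arm_command:
  fingers: [55,55,55,55,55,55,55,55,55,55]
  translation:
    - [0,0,-7]
    - [0,0,-14]
    - [0,0,-21]
    - [0,0,-28]
    - [0,1,-35]
    - [0,1,-42]
    - [0,1,-49]
    - [0,1,-56]
    - [0,1,-63]
    - [0,1,-70]
  turn:
    - [0.5,0,0]
    - [0.5,0,0]
    - [0.5,0,0]
    - [0.5,0,0]
    - [0.5,0,0]
    - [0.5,0,0]
    - [0.5,0,0]
    - [0.5,0,0]
    - [0.5,0,0]
    - [0.5,0,0]

```text
time_s: 11.35
ee_pos: [0.5728, 0.037, 0.0129]
eef_rot: [1.048, 1.303, -1.054]
force: [0.4, -0.7, -1.7]
finger_gap: 0.0638
```

```bash
python3 -c "
from h import *
rep()"
```

```text
t 11.35 pos [0.5728 0.037  0.0129] stand [-145.3965    1.5785   12.9366] jaw 12.17930559946646 F [ 0.4301 -0.7251 -1.7347] Fstandx -0.7972975317928932 Fy -0.2739892478237212 gap 0.06376655369839344
```

Emit:
arm_command:
  fingers: [55,55,55,55,55,74,74,74,74,74]
  translation:
    - [0,0,-5]
    - [0,0,-10]
    - [0,0,-15]
    - [0,0,-20]
    - [0,0,-20]
    - [0,0,-20]
    - [0,0,-20]
    - [0,0,-20]
    - [0,0,-20]
    - [0,0,-20]
  turn:
    - [0,0,0]
    - [0,0,0]
    - [0,0,0]
    - [0,0,0]
    - [0,0,0]
    - [0,0,0]
    - [0,0,0]
    - [0,0,0]
    - [0,0,0]
    - [0,0,0]

```text
time_s: 12.18
ee_pos: [0.5687, 0.0563, 0.013]
eef_rot: [1.049, 1.303, -1.055]
force: [-0.0, -0.1, 0.7]
finger_gap: 0.0739
```

```bash
python3 -c "
from h import *
rep();plan(stand(-175),.09,11.7);plan(stand(-175),.018,11.7)"
```

```text
t 12.1833 pos [0.5687 0.0563 0.013 ] stand [-125.6832    1.6348   12.9919] jaw 12.152287613675679 F [-0.0386 -0.0557  0.6714] Fstandx -0.04667086428069358 Fy 0.04913787855180947 gap 0.0739308408867276
t [-76.9   1.   49.5] turn [0.5 0.1 0.2]
t [-4.9  1.2 49.3] turn [0.5 0.1 0.2]
```

Emit:
arm_command:
  fingers: [74,74,74,20,0,0,0,0,0,0]
  translation:
    - [-20,0,0]
    - [-45,0,5]
    - [-55,1,35]
    - [-55,1,53]
    - [-55,1,53]
    - [-55,1,53]
    - [-55,1,53]
    - [-55,1,53]
    - [-40,1,53]
    - [-25,1,53]
  turn:
    - [0,0,0]
    - [0,0,0]
    - [0,0,0]
    - [0.5,0,0]
    - [0.5,0,0]
    - [0.5,0,0]
    - [0.5,0,0]
    - [0.5,0,0]
    - [0.5,0,0]
    - [0.5,0,0]

```text
time_s: 13.02
ee_pos: [0.5813, 0.0059, 0.0381]
eef_rot: [1.055, 1.299, -1.059]
force: [0.0, -0.0, -0.2]
finger_gap: 0.0353
```

Emit:
arm_command:
  fingers: [0,0,0,0,0,0,0,0,0,0]
  translation:
    - [12,0,0]
    - [24,0,0]
    - [24,0,-3]
    - [24,0,-6]
    - [24,0,-9]
    - [24,0,-12]
    - [24,0,-15]
    - [24,0,-18]
    - [24,0,-21]
    - [24,0,-23]
  turn:
    - [0,0,0]
    - [0,0,0]
    - [0,0,0]
    - [0,0,0]
    - [0,0,0]
    - [0,0,0]
    - [0,0,0]
    - [0,0,0]
    - [0,0,0]
    - [0,0,0]

```text
time_s: 13.85
ee_pos: [0.5769, 0.0284, 0.0145]
eef_rot: [1.055, 1.298, -1.059]
force: [-0.1, -1.8, 1.5]
finger_gap: 0.0004
```

```bash
python3 -c "
from h import *
rep()
for c in('top','scene'):
  snapshot(c)
  for n,z in(('mould',0),('stop_face',.014),('stop',0)):
    for d in pinpoint(n,c)[:2]: print(c,n,round(d['p'],2),instand(ray(c,d['at'],z)))"
```

```text
t 13.85 pos [0.5769 0.0284 0.0145] stand [-154.6467   -0.7169   14.4552] jaw 11.722153256887365 F [-0.1325 -1.7504  1.5208] Fstandx -1.6870798918453818 Fy 0.4849804614824404 gap 0.0003803603684445805
top mould 0.74 [-75.504    5.9668   0.    ]
top stop_face 0.54 [23.2322 -0.4024 14.    ]
top stop 0.79 [33.8064  2.6699  0.    ]
scene mould 0.89 [-77.7526  -2.8768  -0.    ]
scene mould 0.77 [-332.165   351.1146    0.    ]
scene stop_face 0.63 [25.0658 -2.3783 14.    ]
scene stop 0.92 [17.6129 -1.5893 -0.    ]
```

Emit:
arm_command:
  fingers: [0,0,0,0,0,0,0,0,0,0]
  translation:
    - [0,0,-0.5]
    - [0,0,-1]
    - [0,0,-1.5]
    - [0,0,-2]
    - [0,0,-2.5]
    - [0,0,-3]
    - [0,0,-3.5]
    - [0,0,-4]
    - [0,0,-4.5]
    - [0,0,-5]
  turn:
    - [0,0,0]
    - [0,0,0]
    - [0,0,0]
    - [0,0,0]
    - [0,0,0]
    - [0,0,0]
    - [0,0,0]
    - [0,0,0]
    - [0,0,0]
    - [0,0,0]

```text
time_s: 15.08
ee_pos: [0.5754, 0.0333, 0.0139]
eef_rot: [1.055, 1.299, -1.059]
force: [0.6, -0.4, -0.5]
finger_gap: 0.0002
```

Emit:
arm_command:
  fingers: [0,0,0,0,0,0,0,0,0,0]
  translation:
    - [0,0,-0.5]
    - [0,0,-1]
    - [0,0,-1.5]
    - [0,0,-2]
    - [0,0,-2.5]
    - [0,0,-2.5]
    - [0,0,-2.5]
    - [0,0,-2.5]
    - [0,0,-2.5]
    - [0,0,-2.5]
  turn:
    - [0,0,0]
    - [0,0,0]
    - [0,0,0]
    - [0,0,0]
    - [0,0,0]
    - [0,0,0]
    - [0,0,0]
    - [0,0,0]
    - [0,0,0]
    - [0,0,0]

```text
time_s: 15.92
ee_pos: [0.5749, 0.0359, 0.0139]
eef_rot: [1.055, 1.299, -1.059]
force: [0.5, -0.3, 0.3]
finger_gap: 0.0001
```

```bash
python3 -c "
from h import *
rep()"
```

```text
t 15.9167 pos [0.5749 0.0359 0.0139] stand [-146.9522   -0.3312   13.897 ] jaw 11.72746429252212 F [ 0.4694 -0.2791  0.3012] Fstandx -0.3684960165785173 Fy -0.40295154614399953 gap 5.250894980090529e-05
```

Emit:
arm_command:
  fingers: [0,0,0,0,0,0,0,0,0,0]
  translation:
    - [0,0,-0.3]
    - [0,0,-0.6]
    - [0,0,-0.9]
    - [0,0,-1.2]
    - [0,0,-1.5]
    - [0,0,-1.8]
    - [0,0,-2.1]
    - [0,0,-2.4]
    - [0,0,-2.7]
    - [0,0,-3]
  turn:
    - [0,0,0]
    - [0,0,0]
    - [0,0,0]
    - [0,0,0]
    - [0,0,0]
    - [0,0,0]
    - [0,0,0]
    - [0,0,0]
    - [0,0,0]
    - [0,0,0]

```text
time_s: 16.75
ee_pos: [0.5744, 0.0389, 0.0139]
eef_rot: [1.055, 1.299, -1.059]
force: [0.5, -1.8, -0.0]
finger_gap: 0.0005
```

Emit:
arm_command:
  fingers: [0,0,0,0,0,0,0,0,0,0]
  translation:
    - [0,0,-0.3]
    - [0,0,-0.6]
    - [0,0,-0.9]
    - [0,0,-1.2]
    - [0,0,-1.5]
    - [0,0,-1.8]
    - [0,0,-2.1]
    - [0,0,-2.4]
    - [0,0,-2.7]
    - [0,0,-3]
  turn:
    - [0,0,0]
    - [0,0,0]
    - [0,0,0]
    - [0,0,0]
    - [0,0,0]
    - [0,0,0]
    - [0,0,0]
    - [0,0,0]
    - [0,0,0]
    - [0,0,0]

```text
time_s: 17.58
ee_pos: [0.5738, 0.0418, 0.0139]
eef_rot: [1.055, 1.299, -1.059]
force: [0.5, -1.4, 0.4]
finger_gap: -0.0003
```

Emit:
arm_command:
  fingers: [0,0,0,0,0,0,0,0,0,0]
  translation:
    - [0,0,-0.3]
    - [0,0,-0.6]
    - [0,0,-0.9]
    - [0,0,-1.2]
    - [0,0,-1.5]
    - [0,0,-1.8]
    - [0,0,-2.1]
    - [0,0,-2.4]
    - [0,0,-2.7]
    - [0,0,-3]
  turn:
    - [0,0,0]
    - [0,0,0]
    - [0,0,0]
    - [0,0,0]
    - [0,0,0]
    - [0,0,0]
    - [0,0,0]
    - [0,0,0]
    - [0,0,0]
    - [0,0,0]

```text
time_s: 18.42
ee_pos: [0.5731, 0.0447, 0.0139]
eef_rot: [1.055, 1.299, -1.059]
force: [0.3, -1.5, -0.5]
finger_gap: 0.0005
```

Emit:
arm_command:
  fingers: [0,0,0,0,0,0,0,0,0,0]
  translation:
    - [0,0,-0.3]
    - [0,0,-0.6]
    - [0,0,-0.9]
    - [0,0,-1.2]
    - [0,0,-1.5]
    - [0,0,-1.8]
    - [0,0,-2.1]
    - [0,0,-2.4]
    - [0,0,-2.7]
    - [0,0,-3]
  turn:
    - [0,0,0]
    - [0,0,0]
    - [0,0,0]
    - [0,0,0]
    - [0,0,0]
    - [0,0,0]
    - [0,0,0]
    - [0,0,0]
    - [0,0,0]
    - [0,0,0]

```text
time_s: 19.25
ee_pos: [0.5725, 0.0477, 0.0139]
eef_rot: [1.055, 1.299, -1.059]
force: [0.4, -1.5, -0.1]
finger_gap: 0.0005
```

Emit:
arm_command:
  fingers: [0,0,0,0,0,0,0,0,0,0]
  translation:
    - [0,0,-0.3]
    - [0,0,-0.6]
    - [0,0,-0.9]
    - [0,0,-1.2]
    - [0,0,-1.5]
    - [0,0,-1.8]
    - [0,0,-2.1]
    - [0,0,-2.4]
    - [0,0,-2.7]
    - [0,0,-3]
  turn:
    - [0,0,0]
    - [0,0,0]
    - [0,0,0]
    - [0,0,0]
    - [0,0,0]
    - [0,0,0]
    - [0,0,0]
    - [0,0,0]
    - [0,0,0]
    - [0,0,0]

```text
time_s: 20.08
ee_pos: [0.5719, 0.0507, 0.0139]
eef_rot: [1.055, 1.299, -1.059]
force: [0.1, -1.9, 0.1]
finger_gap: 0.0006
```

```bash
python3 - <<'E'
from h import *
rep()
im=snapshot('top');s2=snapshot('scene')
a=cv2.resize(im[115:215,180:310],None,fx=4,fy=4,interpolation=cv2.INTER_CUBIC)
b=cv2.resize(s2[215:295,370:510],None,fx=4,fy=4,interpolation=cv2.INTER_CUBIC)[:, :]
h=np.zeros((600,800,3),np.uint8);h[:280,:520]=a[60:340];h[280:600,:560]=b;cv2.imwrite('pics/c6.png',h)
for c in('top','scene'):
  for n,z in(('mould',0),('stop_face',.014)):
    for d in pinpoint(n,c)[:1]: print(c,n,round(d['p'],2),instand(ray(c,d['at'],z)))
E
```

```text
t 20.0833 pos [0.5719 0.0507 0.0139] stand [-131.833    -0.3487   13.8938] jaw 11.729706318973822 F [ 0.1465 -1.906   0.0577] Fstandx -1.8960865239751319 Fy 0.24331966979354533 gap 0.0006365244245589627
top mould 0.98 [-47.6191  12.2167   0.    ]
top stop_face 0.75 [17.1323 -1.0812 14.    ]
scene mould 0.84 [-54.1434   1.8149   0.    ]
scene stop_face 0.81 [17.4482 -0.2308 14.    ]
```

View pics/c6.png

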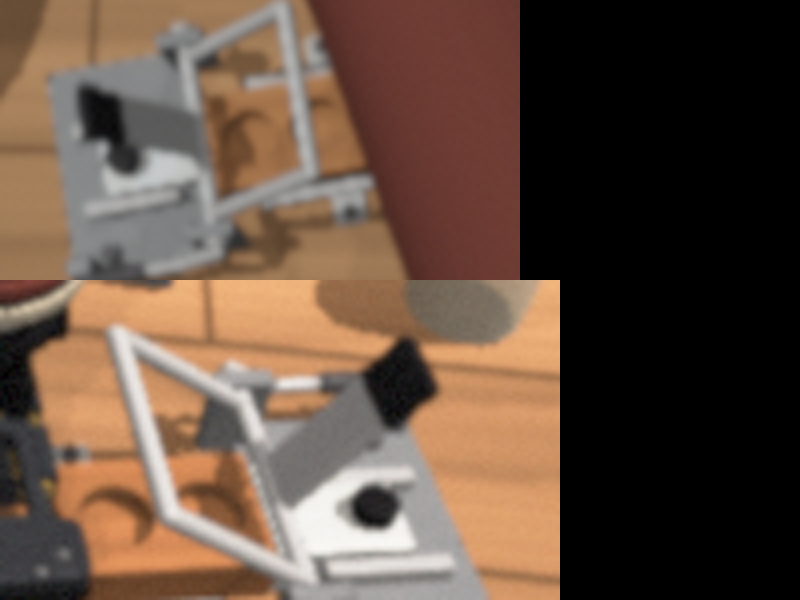

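The mould lies flat, cups up, between the rails and within a few mm of the white stop; the bow is clear overhead. I'll keep creeping forward.

Emit:
arm_command:
  fingers: [0,0,0,0,0,0,0,0,0,0]
  translation:
    - [0,0,-0.2]
    - [0,0,-0.4]
    - [0,0,-0.6]
    - [0,0,-0.8]
    - [0,0,-1]
    - [0,0,-1.2]
    - [0,0,-1.4]
    - [0,0,-1.6]
    - [0,0,-1.8]
    - [0,0,-2]
  turn:
    - [0,0,0]
    - [0,0,0]
    - [0,0,0]
    - [0,0,0]
    - [0,0,0]
    - [0,0,0]
    - [0,0,0]
    - [0,0,0]
    - [0,0,0]
    - [0,0,0]

```text
time_s: 21.22
ee_pos: [0.5717, 0.051, 0.0139]
eef_rot: [1.055, 1.297, -1.061]
force: [1.2, -7.9, 0.4]
finger_gap: 0.0007
```

Emit:
arm_command:
  fingers: [0,0,0,0,0,0,0,0,0,0]
  translation:
    - [0,0,-2]
    - [0,0,-2.2]
    - [0,0,-2.4]
    - [0,0,-2.5]
    - [0,0,-2.6]
    - [0,0,-2.6]
    - [0,0,-2.6]
    - [0,0,-2.6]
    - [0,0,-2.6]
    - [0,0,-2.6]
  turn:
    - [0,0,0]
    - [0,0,0]
    - [0,0,0]
    - [0,0,0]
    - [0,0,0]
    - [0,0,0]
    - [0,0,0]
    - [0,0,0]
    - [0,0,0]
    - [0,0,0]

```text
time_s: 22.05
ee_pos: [0.5716, 0.051, 0.014]
eef_rot: [1.054, 1.295, -1.064]
force: [1.5, -10.2, 1.8]
finger_gap: 0.0006
```

```bash
python3 -c "
from h import *
rep();print(status.get_state()['ft_torque'])"
```

```text
t 22.05 pos [0.5716 0.051  0.014 ] stand [-131.4343   -0.0843   13.9512] jaw 11.553819453787737 F [  1.5044 -10.1615   1.7969] Fstandx -10.255322455690347 Fy 0.5891598388096968 gap 0.0005859639194909801
[-2.1217 -0.3875  0.0537]
```

Emit:
arm_command:
  fingers: [0,0,0,0,0,0,0,0,0,0]
  translation:
    - [0,0,8]
    - [0,0,20]
    - [-30,0,30]
    - [-70,0,30]
    - [-110,0,30]
    - [-150,0,30]
    - [-190,0,20]
    - [-200,0,-15]
    - [-200,0,-55]
    - [-200,0,-95]
  turn:
    - [0,0,0]
    - [0,0,0]
    - [0,0,0]
    - [0,0,0]
    - [0,0,0]
    - [0,0,0]
    - [0,0,0]
    - [0,0,0]
    - [0,0,0]
    - [0,0,0]

```text
time_s: 22.88
ee_pos: [0.5533, 0.146, 0.2149]
eef_rot: [1.058, 1.292, -1.063]
force: [0.5, 0.3, -0.8]
finger_gap: 0.0008
```

```bash
python3 -c "
from h import *
rep();plan(stand(102),.115,11.7)"
```

```text
t 22.8833 pos [0.5533 0.146  0.2149] stand [-34.7414  -1.4516 214.9047] jaw 11.426114716335002 F [ 0.5047  0.3136 -0.8146] Fstandx 0.20465997127262067 Fy -0.5578802671551908 gap 0.000785445309721814
t [  99.1   -2.2 -137.3] turn [-0.3  0.3 -0. ]
```

Emit:
arm_command:
  fingers: [0,0,0,0,0,0,0,0,0,0]
  translation:
    - [0,0,-38]
    - [0,-1,-76]
    - [0,-2,-112]
    - [0,-2,-137]
    - [20,-2,-140]
    - [55,-2,-140]
    - [90,-2,-140]
    - [99,-2,-140]
    - [99,-2,-140]
    - [99,-2,-140]
  turn:
    - [0,0,0]
    - [0,0,0]
    - [0,0,0]
    - [0,0,0]
    - [0,0,0]
    - [0,0,0]
    - [0,0,0]
    - [0,0,0]
    - [0,0,0]
    - [0,0,0]

```text
time_s: 23.72
ee_pos: [0.5241, 0.2824, 0.1161]
eef_rot: [1.058, 1.293, -1.063]
force: [-0.0, 0.8, 0.5]
finger_gap: 0.0006
```

```bash
python3 -c "
from h import *
rep()
for c in('top','scene'):
  snapshot(c)
  for n,z in(('mould',0),('stop_face',.014),('lever_tip',.128),('bar',.1)):
    for d in pinpoint(n,c)[:1]: print(c,n,round(d['p'],2),instand(ray(c,d['at'],z)))"
```

```text
t 23.7167 pos [0.5241 0.2824 0.1161] stand [104.7529  -0.5567 116.0796] jaw 11.417483307696873 F [-0.0209  0.8307  0.4517] Fstandx 0.8176297131177949 Fy -0.14806426256181138 gap 0.0005843223006074109
top mould 0.71 [-321.5536  346.1172    0.    ]
top stop_face 0.74 [20.0793  2.6418 14.    ]
top lever_tip 0.85 [ 69.4998  -2.7374 128.    ]
top bar 0.95 [-53.8056   2.1425 100.    ]
scene mould 0.84 [-55.9012   4.7465   0.    ]
scene stop_face 0.75 [20.4384  7.3578 14.    ]
scene lever_tip 0.63 [ 63.5867   1.3493 128.    ]
scene bar 0.67 [-57.3243   0.1665 100.    ]
```

Emit:
arm_command:
  fingers: [0,0,0,0,0,0,0,0,0,0]
  translation:
    - [0,0,12]
    - [0,0,22]
    - [0,0,29]
    - [0,0,36]
    - [0,0,43]
    - [0,0,50]
    - [0,0,57]
    - [0,0,64]
    - [0,0,70]
    - [0,0,70]
  turn:
    - [0,0,0]
    - [0,0,0]
    - [0,0,0]
    - [0,0,0]
    - [0,0,0]
    - [0,0,0]
    - [0,0,0]
    - [0,0,0]
    - [0,0,0]
    - [0,0,0]

```text
time_s: 25.05
ee_pos: [0.5382, 0.2113, 0.1155]
eef_rot: [1.059, 1.29, -1.065]
force: [0.3, 0.5, -0.5]
finger_gap: 0.0006
```

```bash
python3 -c "
from h import *
rep()"
```

```text
t 25.05 pos [0.5382 0.2113 0.1155] stand [ 32.2416   0.0187 115.5223] jaw 11.283992797521115 F [ 0.3016  0.4738 -0.4993] Fstandx 0.40269811775083053 Fy -0.3914212196520155 gap 0.0005502029094009163
```

Free of force, so the lever has likely snapped over. I'll back off, rise and move clear toward the robot's right to look.

Emit:
arm_command:
  fingers: [0,0,0,0,0,0,0,0,0,0]
  translation:
    - [0,0,-8]
    - [-35,0,-12]
    - [-75,0,-12]
    - [-110,0,-12]
    - [-120,-10,25]
    - [-120,-20,65]
    - [-120,-30,105]
    - [-120,-40,145]
    - [-120,-50,185]
    - [-120,-60,225]
  turn:
    - [0,0,0]
    - [0,0,0]
    - [0,0,0]
    - [0,0,0]
    - [0,0,0]
    - [0,0,0]
    - [0,0,0]
    - [0,0,0]
    - [0,0,0]
    - [0,0,0]

```text
time_s: 25.88
ee_pos: [0.5228, -0.0212, 0.2373]
eef_rot: [1.058, 1.29, -1.064]
force: [0.6, 0.2, -0.5]
finger_gap: 0.0003
```

Emit:
arm_command:
  fingers: [0,0,0,0,0,0,0,0,0,0]
  translation:
    - [0,0,35]
    - [0,0,70]
    - [0,0,105]
    - [0,0,140]
    - [0,0,160]
    - [0,0,160]
    - [0,0,160]
    - [0,0,160]
    - [0,0,160]
    - [0,0,160]
  turn:
    - [0,0,0]
    - [0,0,0]
    - [0,0,0]
    - [0,0,0]
    - [0,0,0]
    - [0,0,0]
    - [0,0,0]
    - [0,0,0]
    - [0,0,0]
    - [0,0,0]

```text
time_s: 26.72
ee_pos: [0.5545, -0.1764, 0.2387]
eef_rot: [1.056, 1.291, -1.062]
force: [0.0, 0.3, 0.1]
finger_gap: 0.0005
```

```bash
python3 - <<'E'
from h import *
rep()
im=snapshot('top');s2=snapshot('scene')
a=cv2.resize(im[115:215,180:310],None,fx=4,fy=4,interpolation=cv2.INTER_CUBIC)
b=cv2.resize(s2[215:310,345:510],None,fx=4,fy=4,interpolation=cv2.INTER_CUBIC)
h=np.zeros((600,800,3),np.uint8);h[:280,:520]=a[60:340];h[280:600,:660]=b[:320];cv2.imwrite('pics/c7.png',h)
for c in('top','scene'):
  for n,z in(('mould',0),('stop_face',.014),('lever_tip',.13),('bar',.033),('other_mould',0)):
    for d in pinpoint(n,c)[:1]: print(c,n,round(d['p'],2),ray(c,d['at'],z),instand(ray(c,d['at'],z)))
E
```

```text
t 26.7167 pos [ 0.5545 -0.1764  0.2387] stand [-350.647    62.725   238.6621] jaw 11.481465020272417 F [0.0222 0.2819 0.1268] Fstandx 0.27153009673313655 Fy -0.07892521118618814 gap 0.0004552949325936682
top mould 0.82 [0.554  0.1354 0.    ] [-45.2323  -0.0162   0.    ]
top stop_face 0.82 [0.54   0.2015 0.014 ] [22.307   0.3186 14.    ]
top lever_tip 0.93 [0.5442 0.1777 0.13  ] [ -1.8093   0.9961 130.    ]
top bar 0.73 [0.539  0.1293 0.033 ] [-48.1409  15.9101  33.    ]
top other_mould 0.61 [ 0.6097 -0.2053  0.    ] [-390.186    14.5635    0.    ]
scene mould 0.6 [ 0.2713 -0.2254  0.    ] [-341.2087  350.0753    0.    ]
scene stop_face 0.94 [0.5421 0.1922 0.014 ] [12.8215  0.0796 14.    ]
scene lever_tip 0.68 [0.5442 0.1677 0.13  ] [-11.5964   3.0344 130.    ]
scene bar 0.83 [0.5642 0.1103 0.033 ] [-71.8724  -4.8952  33.    ]
```

View pics/c7.png

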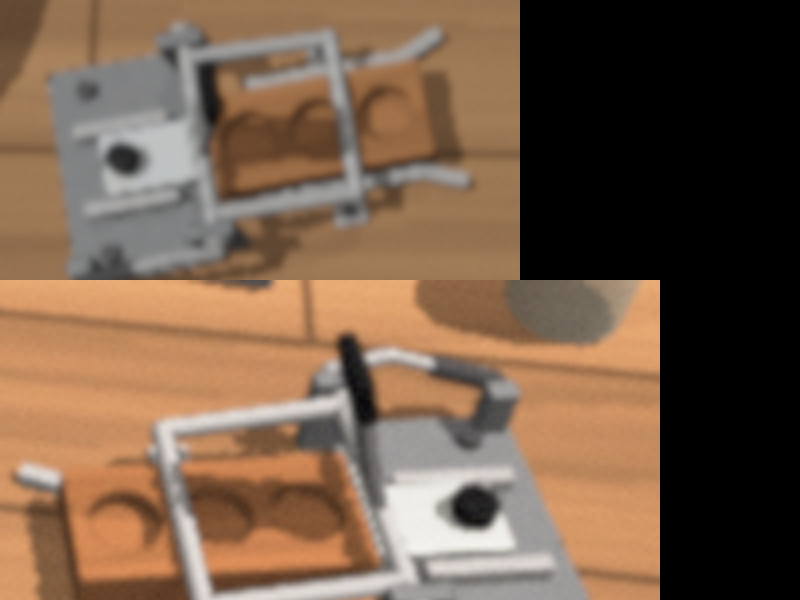

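```bash
python3 -c "
from h import *
for x,y in((420,62),(435,158),(212,90),(227,192)):
  print(instand(ray('top',(115+(y+60)/4-.4,180+x/4-.4),.028)))"
```

```text
[-121.7308  -25.6873   28.    ]
[-119.6439   38.0215   28.    ]
[ 11.6299 -33.2078  28.    ]
[12.9665 34.2091 28.    ]
```

```bash
python3 -c "
from h import *
rep();print(job.job_done())"
```

```text
t 27.3167 pos [ 0.5543 -0.1781  0.2384] stand [-352.2983   63.3204  238.3831] jaw 11.344428430517628 F [ 0.4311 -0.5415  0.5258] Fstandx -0.6177178884025163 Fy -0.31225075634245203 gap 0.00028248112115034064
the job is handed in; nothing more can be done
None
```

The three-cup mould is clamped in the stand and the job is handed in, at 27.3 s of robot time.

**What I did:** I pushed the hold-down back by its lever until it stayed there. I gripped the mould, slid it cups-up into the rails, and pushed it from behind with shut fingers. It met the end stop at about 8 N. I leaned on it at about 10 N for most of a second and saw no slip. I then swung the lever over so the bow sprang down onto the mould.

**Last checks:**
- **Hold-down:** the final picture shows the bow lying across the mould. The lever tip reads x of about -2 (top camera) and -12 (scene camera), against the expected -8.
- **Seating:** the mould's rear edge is at about x = -121, matching the roughly -122 estimated when it met the stop. I did not push again after clamping.
- **Robot and other mould:** the robot stood clear with no contact force. I never touched the square-cup mould, and the top camera still found it within about 1 cm of where it started.

**Where checks disagreed:**
- The networks put the stop face at x = 22 and x = 13 in the last two views, while touch gave about 17–18.
- The top camera's bar reading was about 2 cm off; the scene camera's fitted.
- In the last scene view the network reported the purple mould in place of the clamped one.

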